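# Register a sign board in the drilling jig

### The arm

A 6-joint arm with a two-finger parallel gripper is mounted at the origin on the work surface. World frame = base frame: x ahead of the robot, y to its left, z up, the work surface at z = 0. Lengths are in m, angles in rad, forces in N, time in s.
With the tool pointing down it reaches from about 0.25 to 0.775 m from the base axis. Payload 8.9 kg.
Tool frame: the origin (TCP) lies at the very end of the fingers, on their centre line; the grasp point (between the pads) lies 19 mm behind it; z points along the fingers, x is the direction in which the jaws open and shut, and the axes are right-handed (so a half turn about z gives the same grasp; the last joint's range is limited). The gripper opens to 85 mm and grips with 20 to 120 N. Pads are 22 mm wide; open, the fingers measure 114 mm over their backs; the gripper's body (76 mm by 85 mm) begins 54 mm behind the grasp point. The pads swing forward as they close: fully open they stand 13 mm farther back than shut.
Start: joints at [1.01, 0.291, -0.153, 1.127, 0, 1.431], TCP at [0.215, 0.479, 0.231] pointing down, gripper open.
Joint ranges: [-2.52, 2.52], [-0.91, 1.74], [-1.3, 1.37], [-1.96, 2.02], [-1.52, 1.47], [-3.14, 3.14]. Speed limits (rad/s): [2.22, 2.22, 2.79, 3.14, 3.14, 3.14].

### API

Orientations are given as a 3x3 rotation matrix whose columns are the frame's x, y, z axes.
In Python, from bench import arm, optics, spotter gives the robot as it stands. The module is installed in compiled form; this text tells all that it offers.
- The arm moves only by the tool send_rows, never from a script. Its argument "rows" is a list of rows, each a list of 3 entries, a list of its own where there are three numbers: the gripper's target within -1 to 1 (fully open at 1, half-way at 0, shut at -1), then the shift along the tool's x, y, z in mm, then the turn about the tool's z in degrees. A call has 1 to 8 rows; each row is the pose to reach, as a shift and turn from the pose commanded when the call began, along the tool's axes at that moment; what a row does not reach only later rows make up. A row lasts 1/8 s, in which the tool goes at most 62.5 mm and 10.7 degrees, less where a joint would pass 70% of its speed; a pose out of reach is approached as far as the arm can. A call with a gripper value outside its range is refused whole. The fingers move at their own pace and stop on an object; "squeeze" is the grip in N (left out, the last holds). Time passes only in rows, so rows that repeat a pose let the fingers close. It gives the time, the measured TCP pose, the force and the opening at its end, in the units of the state.
- arm.read_state(): the state, without advancing time (a new reading comes with each control period).
- optics.get_image(name): name is "side" or "top" or "wrist"; returns a dict with "img" (480x640x3 uint8, red, green, blue), "vertical_fov" (degrees; the focal length in pixels is half the picture's height over the tangent of half this angle, whatever the lens; pixels are square), "cx", "cy" (the principal point, pixels), "R" (3x3) and "t" (3): a world point X has camera coordinates R X + t. Camera axes: x right, y down, z forward; pixel columns grow to the right and rows downward; lengths in m; the calibration is good to about 2 mm. A picture is of the moment at which its call begins. There is no depth.
- arm.finish_job(): hands the job in, once; it reports no verdict.
Trained networks look in a picture, given as the dict that the camera call returned (one of the last four; its "shot" number tells which), for a name from the list of things; names that differ only in an ending like _2 or _b are one class to them, and where a whole thing is asked for, a point or a joint stands for the part that bears it (a point fixed in the world has none). Each returns a list of dicts, best first, with "score" (0 to 1); they miss things now and then, are a little off and sometimes report something else, mostly with a low value. They report only what shows in the picture. A call takes as long as a camera call.
- spotter.outline_of(query, picture): "mask" (480x640 bool, what is visible of it) and "xy" ([column, row] in pixels, amid what is visible of it).
The state is a dict: "time": time; "joint_pos": joint angles; "joint_vel": joint speeds; "tau": joint torques, N m; "tcp_pos": TCP position; "orientation": TCP orientation; "wrist_force": force on the tool from outside, world axes, zero at the start; "moment": the same for the moment, N m; "gripper_width": opening from 0.0 (shut) to 1.0 (fully open).
Only numpy, scipy, OpenCV 4.12 (cv2) and the standard library are available. Lean on these libraries where they do the work, as an engineer would, in place of code of your own. Each camera call takes 0.05 s, during which the arm holds its last target.

### The job

Lay the longer of the two wooden boards flat on the jig and register it: first push its long edge flush against the long fence, then slide it along the fence until its end comes up solid against the bar of the end stop, with the feeler pin pushed right in (the stop may be at either end, and its bar is set to a different length each time, so feel for it). Push slowly and gently (10 N is plenty, never as much as 45 N), and leave the board flush on both stops without shifting anything else on the bench.

Things in the scene. Friction and masses are not known exactly. Their poses are not given: they have to be found in the camera images.
- long_board: the longer of two plain light-wood boards, 60 x 180 x 18 mm, loose, about 0.12 kg, lying flat on the bench. Origin: centre of its underside; z up, y along its 180 mm length, x across its 60 mm width. Either end may lead.
- jig: fixed drilling jig lying on the bench: plywood bed 140 (x) x 360 (y) x 12 mm high, its top face 12 mm above the bench. Origin: centre of its underside; x points away from the robot to the fence, y along the fence. Free bed between near edge and fence: 122 mm wide.
- fence: aluminium bar fixed along the bed's far edge, 360 mm long (y), 18 mm thick, 25 mm high above the bed. Origin: middle of the fence's working face (the face that looks to the robot), at bed level; its axes are those of the jig, the bar lying on the +x side of the origin.
- end_stop: dark steel bracket fixed on the bed near one end of the fence (read which), 46 x 20 (y) x 26 mm high, black knob on top to 41 mm. Origin: centre of its underside, at bed level; axes as the jig's. Through it is clamped a steel bar 26 wide, 60 long (y), 3 to 18 mm above the bed; its face towards the bed's middle is the stop, 11 to 49 mm from the origin in y, set differently each time, not measured.
- feeler (a joint): thin brass pin (8 mm) on a very light spring through the middle of the stop bar, 10 mm above the bed; at rest (0) it stands 5 mm proud of both ends of the bar. Value in m along the jig's y: about +0.005 when a board lies solid on the bar of a stop at the +y end, -0.005 at the -y end.
- low_plate: thin steel cover plate on the bed at the end without the stop, 60 x 20 x 2 mm, fixed; no stop. Origin: centre of its underside, axes as the jig's.
- short_board: the shorter board, same wood, 60 x 110 x 18 mm, loose, not to be moved. Origin: centre of its underside; y along its length.
- wire_spool: copper wire spool standing on the bench, 68 mm across, 40 mm high, bystander. Origin: centre of its underside.
- secateurs: secateurs with orange handles lying flat, about 165 mm long, 14 mm high, bystander. Origin: near the pivot, on the bench; x towards the blades.
- clay_pot: terracotta pot, 84 mm across, 75 mm high, bystander. Origin: centre of its underside.
- pin_jar: glass jar with a metal cap, 64 mm across, 75 mm high, bystander. Origin: centre of its underside.

How it is judged:
By the outcome, as a careful person would: the job done as asked, in the order asked, and still so for the second after the job is handed in, with the robot touching nothing.
It also fails if it takes over 72 s, if anything falls off the work surface, if the arm or the gripper's body presses on something with over 40 N, if the wrist force passes 120 N, or if a joint passes its speed limit or range.

## Working session

There is one attempt and no reset: what is moved stays moved. The work goes in short steps, Python scripts to look and compute and a tool call to move; the robot and the scene stay as the last step left them, time stands still between calls to the robot, and variables do not carry over. Pictures are saved under pics/ and viewed, and the job is handed in when it is done.

Besides the shell and the picture viewer there is one more tool, called after "Request:" by a JSON object that holds its "method" and its "body". send_rows: Moves the arm, as the interface text tells. Its arguments: {"type":"object","properties":{"rows":{"type":"array","items":{"type":"array"}},"squeeze":{"type":"number"}},"required":["rows"]}

```bash
mkdir -p pics
cat > h.py <<'E'
import numpy as np, cv2
from bench import arm, optics, spotter
def K(p):
    f=240/np.tan(np.radians(p["vertical_fov"])/2); return f,p["cx"],p["cy"]
def ray(p,uv,z):
    f,cx,cy=K(p); R=np.array(p["R"]);t=np.array(p["t"])
    d=R.T@np.array([(uv[0]-cx)/f,(uv[1]-cy)/f,1]); c=-R.T@t
    return c+d*(z-c[2])/d[2]
def proj(p,X):
    f,cx,cy=K(p); q=np.array(p["R"])@np.array(X)+np.array(p["t"]); return np.array([cx+f*q[0]/q[2],cy+f*q[1]/q[2]])
def save(p,n): cv2.imwrite("pics/"+n,p["img"][:,:,::-1])
E
python3 - <<'E'
from h import *
for n in ("top","side","wrist"):
    p=optics.get_image(n); save(p,n+"0.png")
    print(n,p["vertical_fov"],-np.array(p["R"]).T@np.array(p["t"]),np.array(p["R"]).round(3).tolist())
    if n=="top":
        for q in ["long_board","short_board","jig","fence","end_stop","low_plate","feeler","wire_spool","secateurs","clay_pot","pin_jar"]:
            for o in spotter.outline_of(q,p)[:2]:
                r=cv2.minAreaRect(np.argwhere(o["mask"])[:,::-1].astype(np.float32))
                print(q,round(o["score"],2),np.round(o["xy"]),np.round(ray(p,o["xy"],0.01),3),np.round(cv2.boxPoints(r)).tolist())
s=arm.read_state();print(s["time"],s["tcp_pos"],np.array(s["orientation"]).round(3).tolist(),s["wrist_force"])
E
```

```text
top 49.3657891637797 [ 0.47095775 -0.01176013  1.09615519] [[-0.026, -1.0, -0.0], [-0.997, 0.026, -0.078], [0.078, -0.002, -0.997]]
long_board 0.9 [486. 280.] [ 0.454 -0.352  0.01 ] [[435.0, 277.0], [445.0, 249.0], [531.0, 277.0], [521.0, 306.0]]
short_board 0.92 [155. 297.] [0.437 0.334 0.01 ] [[122.0, 289.0], [178.0, 273.0], [186.0, 303.0], [131.0, 319.0]]
jig 0.64 [297. 226.] [0.577 0.037 0.01 ] [[206.0, 203.0], [379.0, 178.0], [389.0, 246.0], [216.0, 271.0]]
fence 0.7 [294. 196.] [0.64  0.042 0.01 ] [[205.0, 202.0], [380.0, 176.0], [382.0, 188.0], [207.0, 214.0]]
fence 0.55 [142. 196.] [0.649 0.361 0.01 ] [[114.0, 184.0], [157.0, 170.0], [170.0, 210.0], [128.0, 225.0]]
end_stop 0.63 [222. 226.] [0.58  0.194 0.01 ] [[207.0, 234.0], [212.0, 212.0], [241.0, 218.0], [236.0, 241.0]]
low_plate 0.58 [376. 206.] [ 0.615 -0.128  0.01 ] [[367.0, 191.0], [375.0, 189.0], [381.0, 215.0], [372.0, 217.0]]
secateurs 0.82 [369. 292.] [ 0.435 -0.108  0.01 ] [[340.0, 260.0], [374.0, 252.0], [391.0, 331.0], [358.0, 338.0]]
clay_pot 0.89 [143. 197.] [0.647 0.36  0.01 ] [[114.0, 187.0], [153.0, 168.0], [172.0, 206.0], [133.0, 225.0]]
pin_jar 0.8 [499. 195.] [ 0.631 -0.387  0.01 ] [[472.0, 185.0], [511.0, 172.0], [521.0, 202.0], [482.0, 214.0]]
side 50.798887507681386 [ 0.40740995 -0.5865998   0.78361605] [[0.963, -0.268, -0.011], [-0.215, -0.745, -0.631], [0.161, 0.611, -0.775]]
wrist 61.51992184686226 [0.13895767 0.5131599  0.37421594] [[0.409, 0.912, 0.001], [0.863, -0.388, 0.323], [0.295, -0.131, -0.946]]
0.7 [0.21493456 0.47898336 0.23130704] [[0.409, 0.912, 0.0], [0.912, -0.409, -0.0], [0.0, 0.0, -1.0]] [0.86730265 0.13016549 0.66848303]
```

View images.

View pics/top0.png

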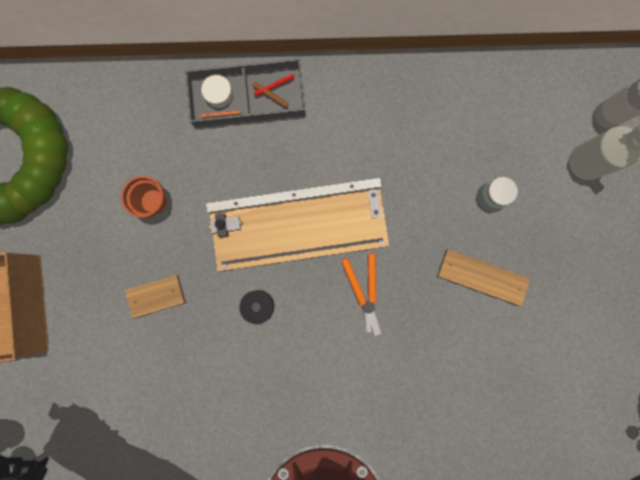

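View pics/side0.png

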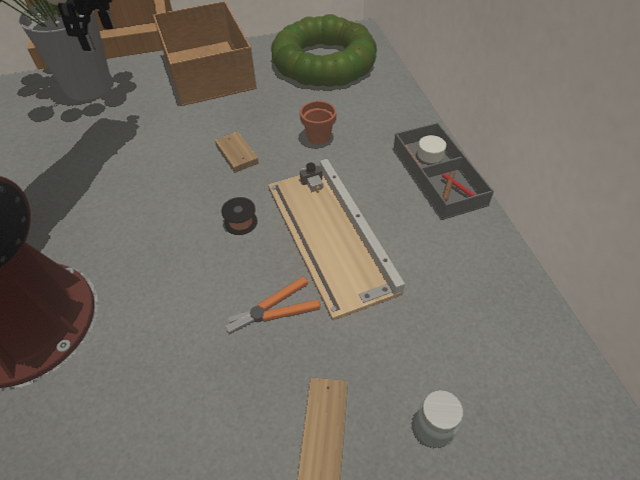

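View pics/wrist0.png

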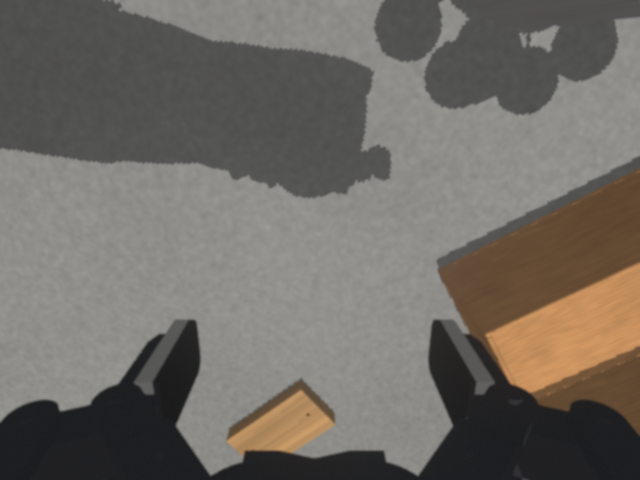

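Run:
```python
from h import *
p=optics.get_image("top")
def fit(q,z):
    o=spotter.outline_of(q,p)[0]; m=o["mask"].astype(np.uint8)
    c=max(cv2.findContours(m,cv2.RETR_EXTERNAL,cv2.CHAIN_APPROX_NONE)[0],key=len)[:,0,:]
    w=np.array([ray(p,u,z)[:2] for u in c.astype(float)])*1000
    r=cv2.minAreaRect(w.astype(np.float32)); b=cv2.boxPoints(r)
    print(q,round(o["score"],2),np.round(r[0],1),np.round(r[1],1),round(r[2],1),b.round(0).tolist()); 
for q,z in [("long_board",.018),("short_board",.018),("jig",.012),("fence",.037),("end_stop",.038),("low_plate",.014)]: fit(q,z)
img=p["img"]
cv2.imwrite("pics/jig0.png",cv2.resize(img[165:285,190:400],None,fx=3.8,fy=3.8,interpolation=cv2.INTER_CUBIC)[:,:,::-1])
cv2.imwrite("pics/lb0.png",cv2.resize(img[235:320,420:550],None,fx=6,fy=6,interpolation=cv2.INTER_CUBIC)[:,:,::-1])
s=optics.get_image("side"); save(s,"side1.png")
cv2.imwrite("pics/jigs.png",cv2.resize(s["img"][150:330,250:420],None,fx=3.3,fy=3.3,interpolation=cv2.INTER_CUBIC)[:,:,::-1])
```

```text
long_board 0.79 [ 460.1 -343.2] [183.4  62.2] 68.6 [[398.0, -417.0], [456.0, -440.0], [522.0, -269.0], [465.0, -247.0]]
short_board 0.57 [439.4 332.8] [ 61.6 112.9] 14.2 [[396.0, 380.0], [423.0, 270.0], [483.0, 286.0], [455.0, 395.0]]
jig 0.75 [580.2  36.5] [144.5 367.6] 6.9 [[486.0, 210.0], [531.0, -155.0], [674.0, -137.0], [630.0, 228.0]]
fence 0.61 [637.4  42.4] [ 22.6 356. ] 7.2 [[604.0, 218.0], [648.0, -136.0], [671.0, -133.0], [626.0, 220.0]]
end_stop 0.92 [578.8 183.5] [62.9 46.8] 73.5 [[547.0, 160.0], [592.0, 147.0], [610.0, 207.0], [565.0, 220.0]]
low_plate 0.49 [ 619.8 -124.3] [60.1 21. ] 7.5 [[589.0, -118.0], [591.0, -139.0], [651.0, -131.0], [648.0, -110.0]]
```

```bash
sleep 0
```

```text
(no output)
```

View pics/jig0.png

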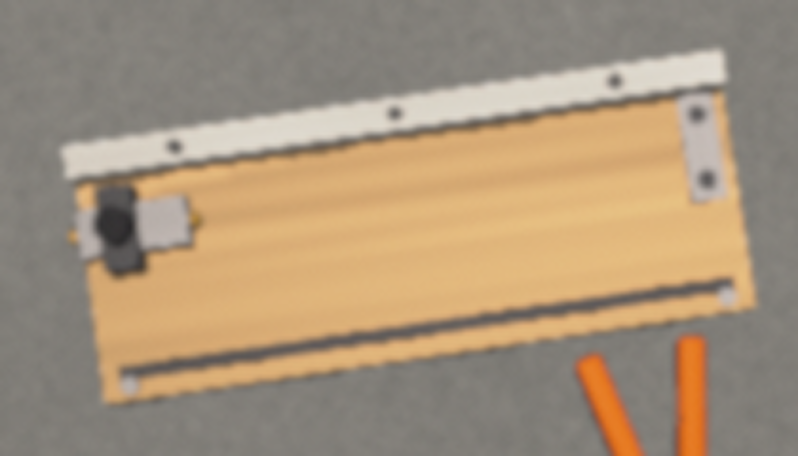

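View pics/jigs.png

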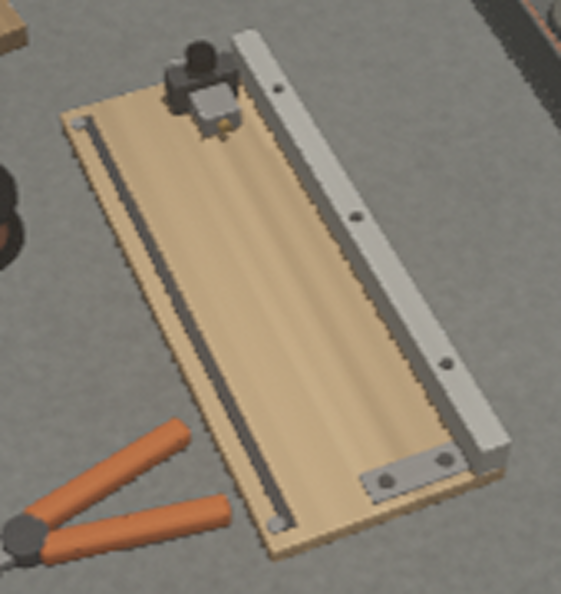

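View pics/lb0.png

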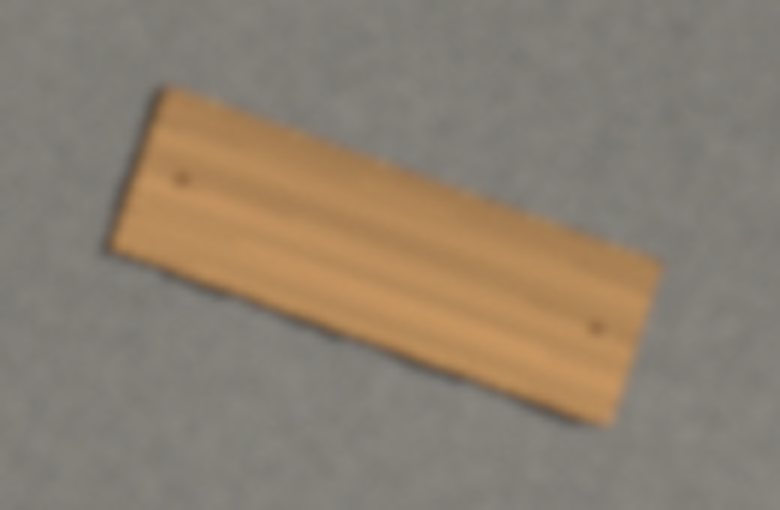

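Request:
{"method": "send_rows", "body": {"rows": [[1, [-35, 30, 0], 5], [1, [-75, 65, 0], 10], [1, [-120, 103, 5], 16], [1, [-165, 142, 10], 22], [1, [-210, 181, 15], 28], [1, [-255, 220, 20], 34], [1, [-300, 258, 25], 40], [1, [-345, 297, 30], 46]]}}

```text
time: 2.1
tcp_pos: [0.3451, 0.0408, 0.2015]
orientation: [[0.942, 0.336, 0.002], [0.336, -0.942, 0.0], [0.001, 0.0, -1.0]]
wrist_force: [1.8, 0.6, -1.1]
gripper_width: 1.001
```

```bash
cat >> h.py <<'E'
def goto(X,yaw,s=None):
    s=s or arm.read_state(); R=np.array(s["orientation"]);p=np.array(s["tcp_pos"])
    y0=np.degrees(np.arctan2(R[1,0],R[0,0]))
    d=R.T@(np.array(X)-p)*1000
    turn=-((yaw-y0+180)%360-180)
    print("t",round(s["time"],2),"p",p.round(4),"yaw",round(y0,2),"zaxis",R[:,2].round(4),"F",np.round(s["wrist_force"],2),"w",round(s["gripper_width"],3),"q",np.round(s["joint_pos"],2)); print("shift",d.round(1),"turn",round(turn,2))
E
python3 -c "
from h import *
goto([.460,-.343,.15],-21.4)"
```

```text
t 2.1 p [0.3451 0.0408 0.2015] yaw 19.64 zaxis [ 0.0015  0.     -1.    ] F [ 1.82  0.62 -1.12] w 1.001 q [-0.09 -0.03 -0.61  0.99  0.    1.13]
shift [-20.8 400.   51.7] turn 41.04
```

Request:
{"method": "send_rows", "body": {"rows": [[1, [-3, 50, 6], 5], [1, [-6, 102, 12], 11], [1, [-9, 156, 19], 17], [1, [-12, 210, 26], 23], [1, [-15, 264, 33], 29], [1, [-18, 318, 40], 35], [1, [-20, 365, 47], 39], [1, [-21, 400, 52], 41]]}}

```text
time: 3.1
tcp_pos: [0.4609, -0.3428, 0.1488]
orientation: [[0.932, -0.364, -0.0], [-0.364, -0.932, -0.0], [-0.0, 0.0, -1.0]]
wrist_force: [0.5, 1.0, -0.3]
gripper_width: 1.004
```

```bash
python3 -c "
from h import *
goto([.460,-.343,.15],-21.4)
p=optics.get_image('wrist'); save(p,'w1.png')
for o in spotter.outline_of('long_board',p)[:1]:
    c=max(cv2.findContours(o['mask'].astype(np.uint8),cv2.RETR_EXTERNAL,cv2.CHAIN_APPROX_NONE)[0],key=len)[:,0,:]
    w=np.array([ray(p,u,.018)[:2] for u in c.astype(float)])*1000
    r=cv2.minAreaRect(w.astype(np.float32)); print(o['score'],r,cv2.boxPoints(r))
goto([.460,-.343,.15],-21.4)
"
```

```text
t 3.1 p [ 0.4609 -0.3428  0.1488] yaw -21.32 zaxis [-0. -0. -1.] F [ 0.53  1.   -0.27] w 1.004 q [-0.77  0.44 -0.16  0.97 -0.    1.18]
shift [-0.7  0.5 -1.2] turn 0.08
0.69 ((460.89178466796875, -342.84490966796875), (179.57666015625, 61.12404251098633), 68.71712493896484) [[ 399.82336 -415.41647]
 [ 456.77875 -437.6028 ]
 [ 521.9602  -270.27335]
 [ 465.00482 -248.087  ]]
t 3.2 p [ 0.4611 -0.3438  0.1484] yaw -21.35 zaxis [ 2.e-04 -8.e-04 -1.e+00] F [ 0.11  1.7  -0.37] w 1.0 q [-0.77  0.44 -0.16  0.97 -0.    1.18]
shift [-1.3 -0.4 -1.6] turn 0.05
```

View pics/w1.png

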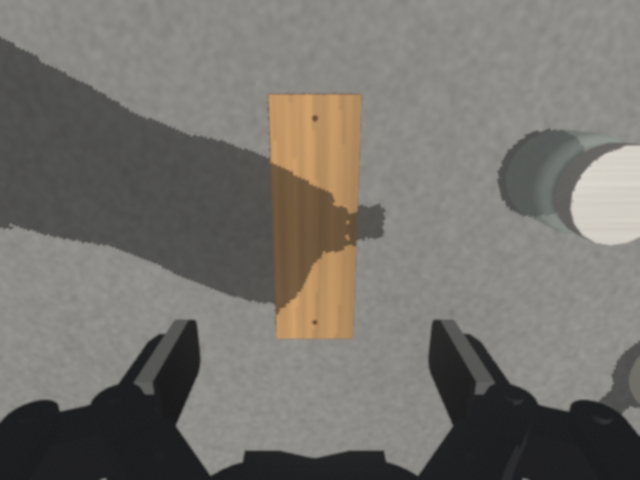

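Request:
{"method": "send_rows", "body": {"rows": [[1, [0, 0, 40], 0], [1, [0, 0, 80], 0], [1, [0, 0, 110], 0], [1, [0, 0, 130], 0], [1, [0, 0, 138], 0], [1, [0, 0, 143], 0], [1, [0, 0, 144], 0], [1, [0, 0, 144], 0]]}}

```text
time: 4.2
tcp_pos: [0.461, -0.3411, 0.0059]
orientation: [[0.933, -0.361, 0.001], [-0.361, -0.933, -0.001], [0.001, 0.0, -1.0]]
wrist_force: [-0.7, 0.5, -0.8]
gripper_width: 1.002
```

Request:
{"method": "send_rows", "body": {"rows": [[-1, [0, 0, 1], 0], [-1, [0, 0, 2], 0], [-1, [0, 0, 2], 0], [-1, [0, 0, 2], 0], [-1, [0, 0, 2], 0], [-1, [0, 0, 2], 0], [-1, [0, 0, 2], 0], [-1, [0, 0, 2], 0]], "squeeze": 25}}

```text
time: 5.2
tcp_pos: [0.4608, -0.341, 0.0042]
orientation: [[0.933, -0.361, 0.001], [-0.361, -0.933, -0.001], [0.001, 0.0, -1.0]]
wrist_force: [-2.2, 1.3, 8.8]
gripper_width: 0.695
```

Request:
{"method": "send_rows", "body": {"rows": [[-1, [0, 0, -3], 0], [-1, [0, 0, -10], 0], [-1, [0, 0, -25], 0], [-1, [0, 0, -45], 0], [-1, [0, 0, -70], 0], [-1, [0, 0, -90], 0], [-1, [0, 0, -100], 0], [-1, [0, 0, -100], 0]]}}

```text
time: 6.2
tcp_pos: [0.461, -0.3411, 0.1041]
orientation: [[0.933, -0.361, 0.001], [-0.361, -0.933, -0.001], [0.001, 0.001, -1.0]]
wrist_force: [-0.6, -0.5, -1.4]
gripper_width: 0.692
```

```bash
python3 -c "
from h import *
p=optics.get_image('wrist'); save(p,'w2.png')
s=optics.get_image('side'); save(s,'s2.png')
goto([.576,.025,.12],7.2)
"
```

```text
t 6.3 p [ 0.4603 -0.3405  0.1028] yaw -21.17 zaxis [-6.e-04  6.e-04 -1.e+00] F [ 0.07 -0.1  -1.66] w 0.698 q [-0.76  0.48 -0.22  0.87 -0.    1.18]
shift [ -24.1 -382.6  -17.1] turn -28.37
```

View pics/w2.png

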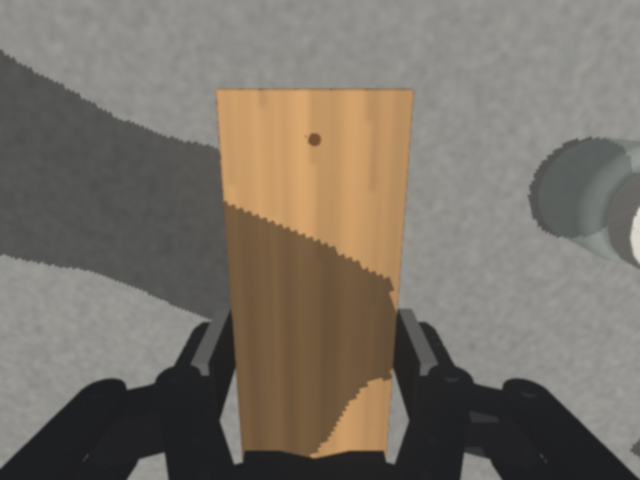

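View pics/s2.png

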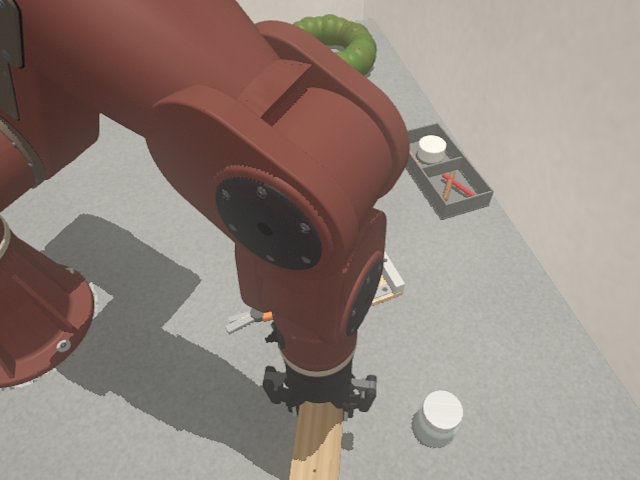

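Request:
{"method": "send_rows", "body": {"rows": [[-1, [-2, -30, -5], -2], [-1, [-5, -80, -10], -6], [-1, [-9, -135, -15], -10], [-1, [-12, -190, -17], -14], [-1, [-16, -245, -17], -18], [-1, [-19, -300, -17], -22], [-1, [-22, -350, -17], -26], [-1, [-24, -383, -17], -28.4]]}}

```text
time: 7.3
tcp_pos: [0.5763, 0.0274, 0.1193]
orientation: [[0.992, 0.129, -0.001], [0.129, -0.992, 0.0], [-0.001, -0.001, -1.0]]
wrist_force: [0.5, -1.0, -1.3]
gripper_width: 0.694
```

```bash
python3 -c "
from h import *
p=optics.get_image('wrist'); save(p,'w3.png')
s=optics.get_image('side'); save(s,'s3.png')
t=optics.get_image('top'); save(t,'t3.png')
goto([.576,.025,.12],7.2)
"
```

```text
t 7.45 p [0.5761 0.0265 0.1193] yaw 7.37 zaxis [-1.6e-03  1.0e-04 -1.0e+00] F [ 0.14 -0.07 -1.35] w 0.698 q [-0.08  0.47 -0.19  0.91 -0.    1.36]
shift [-0.3  1.5 -0.7] turn 0.17
```

View pics/w3.png

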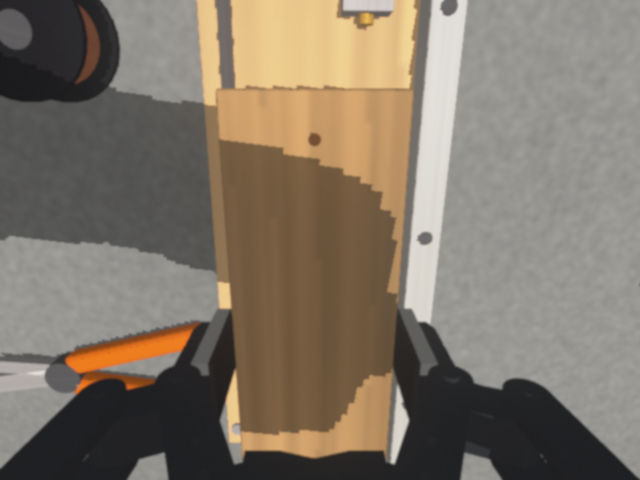

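View pics/s3.png

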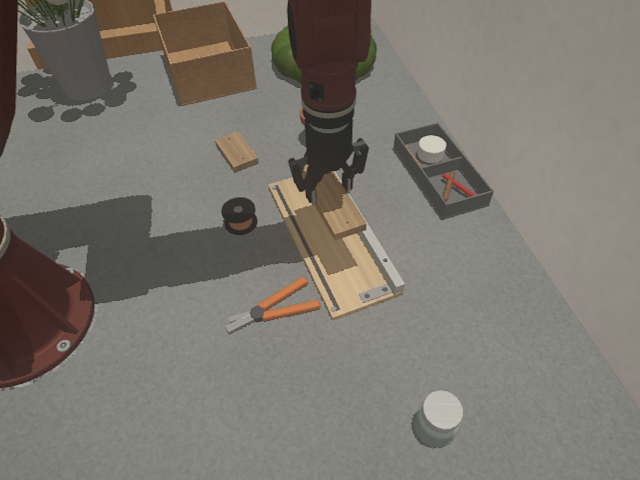

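View pics/t3.png

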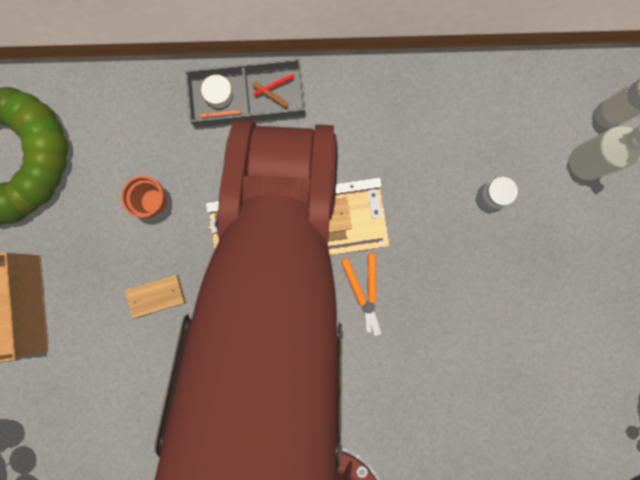

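```bash
python3 -c "
import cv2
i=cv2.imread('pics/w3.png'); cv2.imwrite('pics/w3z.png',cv2.resize(i[0:200,180:480],None,fx=2.6,fy=2.6,interpolation=cv2.INTER_CUBIC))
"
```

```text
(no output)
```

View pics/w3z.png

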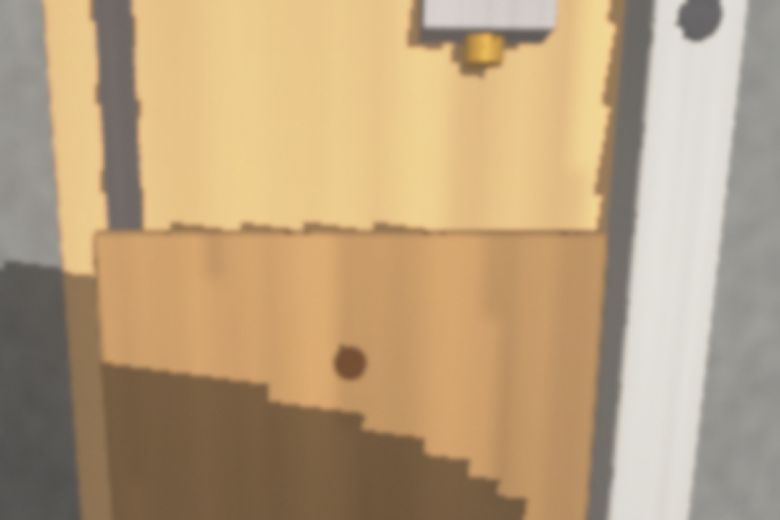

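```bash
cat > m.py <<'E'
from h import *
p=optics.get_image('wrist')
def r(zx,zy,z): return ray(p,(180+zx/2.6,zy/2.6),z)*1000
a=r(655,0,.037);b=r(610,500,.037); y=(a-b)[:2]; y/=np.linalg.norm(y); x=np.array([y[1],-y[0]])
print("fence y dir yaw",np.degrees(np.arctan2(y[1],y[0]))-90)
F=a[:2]
for n,q in dict(bartopL=(424,26,.030),bartopR=(555,26,.030),barbotL=(424,40,.015),nearedge0=(45,0,.012),nearedge1=(80,500,.012),stripL=(95,0,.012),stripR=(132,0,.012),boardL=(95,232,.135),boardR=(605,232,.135),fencefar=(745,0,.037)).items():
    w=r(*q)[:2]; print(n,w.round(1),"fromfence x",round((w-F)@x,1),"y",round((w-F)@y,1))
tcp=np.array(arm.read_state()["tcp_pos"])[:2]*1000
print("tcp from fence",(tcp-F)@x,(tcp-F)@y,F)
E
python3 m.py
```

```text
fence y dir yaw 6.903441806135916
bartopL [574.2 155.8] fromfence x -43.0 y -3.3
bartopR [599.7 159.1] fromfence x -17.3 y -3.1
barbotL [575.2 156.3] fromfence x -42.0 y -3.0
nearedge0 [495.4 154. ] fromfence x -121.4 y 4.3
nearedge1 [507.7  48.4] fromfence x -121.9 y -102.0
stripL [505.8 155.3] fromfence x -111.0 y 4.4
stripR [513.5 156.3] fromfence x -103.2 y 4.5
boardL [536.3 109.3] fromfence x -86.2 y -44.9
boardR [593.8 116.8] fromfence x -28.3 y -44.4
fencefar [633.3 166.5] fromfence x 17.0 y 0.1
tcp from fence -57.000943385719765 -133.03204779816966 [616.50833019 164.28304421]
```

Request:
{"method": "send_rows", "body": {"rows": [[-1, [0, 0, 25], 0.3], [-1, [0, 0, 55], 0.3], [-1, [0, 0, 80], 0.3], [-1, [0, 0, 92], 0.3], [-1, [0, 0, 97], 0.3], [-1, [0, 0, 100], 0.3], [-1, [0, 0, 101], 0.3], [-1, [0, 0, 101.5], 0.3]]}}

```text
time: 8.5
tcp_pos: [0.5769, 0.0251, 0.0193]
orientation: [[0.993, 0.121, 0.001], [0.121, -0.993, -0.0], [0.001, 0.0, -1.0]]
wrist_force: [-0.0, -0.0, -1.3]
gripper_width: 0.694
```

Request:
{"method": "send_rows", "body": {"rows": [[-1, [0, 0, 0.5], 0], [-1, [0, 0, 1], 0], [-1, [0, 0, 1.5], 0], [-1, [0, 0, 2], 0], [-1, [0, 0, 2], 0]]}}

```text
time: 9.12
tcp_pos: [0.5765, 0.0251, 0.0168]
orientation: [[0.993, 0.121, -0.0], [0.121, -0.993, 0.0], [-0.0, -0.0, -1.0]]
wrist_force: [-0.4, 0.1, -1.3]
gripper_width: 0.691
```

Request:
{"method": "send_rows", "body": {"rows": [[-1, [0, 0, 0.3], 0], [-1, [0, 0, 0.6], 0], [-1, [0, 0, 0.9], 0], [-1, [0, 0, 0.9], 0]]}}

```text
time: 9.62
tcp_pos: [0.5766, 0.0251, 0.0162]
orientation: [[0.993, 0.121, 0.0], [0.121, -0.993, -0.0], [0.0, 0.0, -1.0]]
wrist_force: [-2.6, 0.6, 4.6]
gripper_width: 0.689
```

Request:
{"method": "send_rows", "body": {"rows": [[0.7, [0, 0, 0], 0], [0.7, [0, 0, 0], 0], [0.7, [0, 0, 0], 0], [0.7, [0, 0, 0], 0], [0.7, [0, 0, -10], 0], [0.7, [0, 0, -25], 0], [0.7, [0, 0, -45], 0], [0.7, [0, 0, -60], 0]]}}

```text
time: 10.62
tcp_pos: [0.5772, 0.025, 0.0778]
orientation: [[0.993, 0.121, 0.002], [0.121, -0.993, -0.0], [0.002, 0.0, -1.0]]
wrist_force: [1.3, -0.7, -0.6]
gripper_width: 0.849
```

```bash
python3 -c "
from h import *
p=optics.get_image('wrist'); save(p,'w4.png')
s=optics.get_image('side'); save(s,'s4.png')
cv2.imwrite('pics/s4z.png',cv2.resize(s['img'][130:330,230:430],None,fx=3,fy=3,interpolation=cv2.INTER_CUBIC)[:,:,::-1])
goto([.576,.025,.12],7.2)
"
```

```text
t 10.72 p [0.578  0.0249 0.0782] yaw 6.94 zaxis [ 3.6e-03 -3.0e-04 -1.0e+00] F [ 1.02  0.02 -0.44] w 0.852 q [-0.08  0.51 -0.24  0.81 -0.    1.37]
shift [ -1.8  -0.3 -41.8] turn -0.26
```

View pics/w4.png

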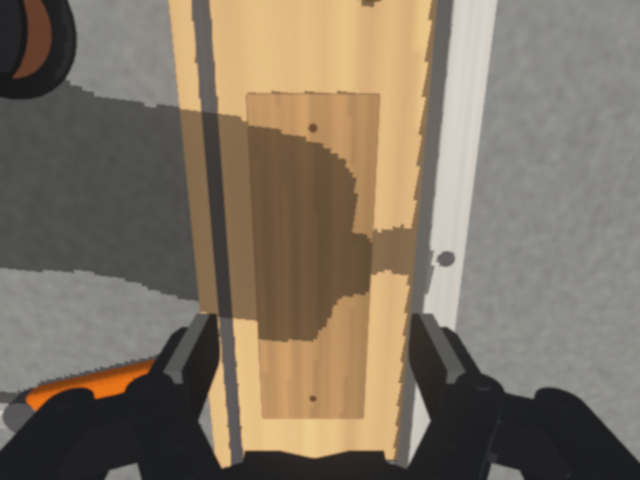

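View pics/s4z.png

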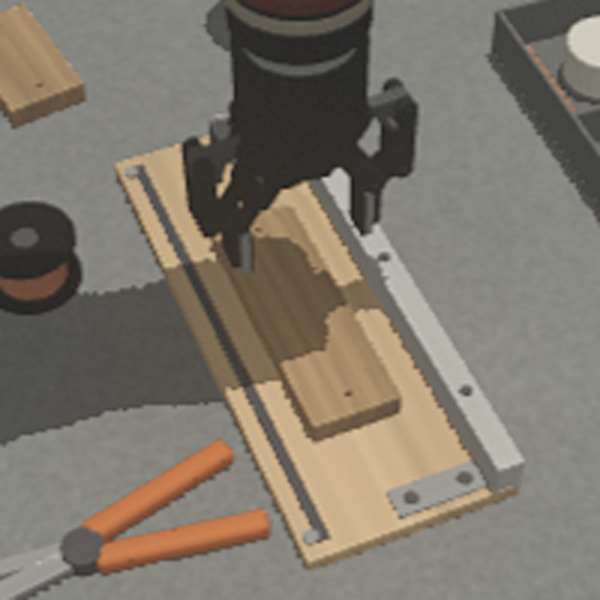

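```bash
cat > jig.py <<'E'
from h import *
F=np.array([616.5,164.3]); th=np.radians(6.95)
x=np.array([np.cos(th),np.sin(th)]); y=np.array([-x[1],x[0]])
def J(w): w=np.array(w)[:2]; return np.array([(w-F)@x,(w-F)@y]).round(1)
E
python3 -c "
from jig import *
p=optics.get_image('wrist')
for u in [(247,93),(379,93),(262,418),(364,418)]: print(J(ray(p,u,.030)*1000))
for u,z in [((434,0),.012),((411,300),.012),((455,0),.037),((437,200),.037)]: print('fence',J(ray(p,u,z)*1000))
print('tcp',J(np.array(arm.read_state()['tcp_pos'])*1000))
"
```

```text
[-84.6 -45.9]
[-25.9 -45.9]
[ -85.4 -225.4]
[ -25.4 -225.6]
fence [-0.1 -5.7]
fence [   1.2 -157.7]
fence [  1.7 -11. ]
fence [  2.5 -93. ]
tcp [ -55.7 -133.5]
```

Request:
{"method": "send_rows", "body": {"rows": [[-1, [-15, 1, 0], 0], [-1, [-35, 2, 0], 0], [-1, [-50, 2, 0], 0], [-1, [-54, 2, 0], 0], [-1, [-54, 2, 0], 0], [-1, [-54, 2, 0], 0], [-1, [-54, 2, 0], 0]]}}

```text
time: 11.65
tcp_pos: [0.5236, 0.0166, 0.0758]
orientation: [[0.993, 0.121, 0.0], [0.121, -0.993, 0.0], [0.0, 0.0, -1.0]]
wrist_force: [1.0, 0.8, 0.4]
gripper_width: 0.001
```

```bash
python3 -c "
from jig import *
s=arm.read_state(); print(s['gripper_width'],s['tcp_pos'],'tcp',J(np.array(s['tcp_pos'])*1000))
goto([.5,0,.020],7)
p=optics.get_image('wrist'); save(p,'w5.png')
"
```

```text
0.0011954943281054387 [0.52358854 0.01658172 0.07582883] tcp [-110.1 -135.4]
t 11.65 p [0.5236 0.0166 0.0758] yaw 6.94 zaxis [ 2.e-04  0.e+00 -1.e+00] F [0.96 0.8  0.35] w 0.001 q [-0.11  0.43 -0.39  0.75  0.    1.34]
shift [-25.4  13.6  55.8] turn -0.06
```

View pics/w5.png

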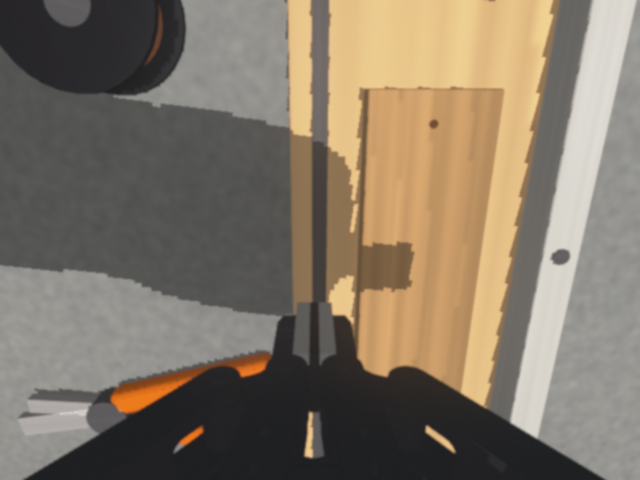

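Request:
{"method": "send_rows", "body": {"rows": [[-1, [0, 0, 15], 0], [-1, [0, 0, 35], 0], [-1, [0, 0, 48], 0], [-1, [0, 0, 54], 0], [-1, [0, 0, 55.5], 0], [-1, [0, 0, 55.5], 0]]}}

```text
time: 12.45
tcp_pos: [0.5235, 0.0165, 0.0207]
orientation: [[0.993, 0.121, 0.001], [0.121, -0.993, -0.0], [0.001, 0.0, -1.0]]
wrist_force: [0.3, 0.2, 0.4]
gripper_width: -0.002
```

Request:
{"method": "send_rows", "body": {"rows": [[-1, [3, 0, 0], 0], [-1, [6, 0, 0], 0], [-1, [9, 0, 0], 0], [-1, [11, 0, 0], 0], [-1, [13, 0, 0], 0], [-1, [15, 0, 0], 0], [-1, [17, 0, 0], 0], [-1, [19, 0, 0], 0]]}}

```text
time: 13.45
tcp_pos: [0.5421, 0.0189, 0.0204]
orientation: [[0.993, 0.121, -0.0], [0.121, -0.993, 0.0], [-0.0, -0.0, -1.0]]
wrist_force: [-1.4, 0.3, 1.3]
gripper_width: -0.001
```

Request:
{"method": "send_rows", "body": {"rows": [[-1, [1.5, 0, 0], 0], [-1, [3, 0, 0], 0], [-1, [4.5, 0, 0], 0], [-1, [6, 0, 0], 0], [-1, [7.5, 0, 0], 0], [-1, [9, 0, 0], 0], [-1, [10, 0, 0], 0], [-1, [11, 0, 0], 0]]}}

```text
time: 14.45
tcp_pos: [0.553, 0.0202, 0.0204]
orientation: [[0.993, 0.121, -0.0], [0.121, -0.993, -0.0], [-0.0, 0.0, -1.0]]
wrist_force: [-0.9, 0.0, 0.3]
gripper_width: -0.003
```

```bash
python3 -c "
from jig import *
s=arm.read_state(); print(s['wrist_force'],s['tcp_pos'],'tcp',J(np.array(s['tcp_pos'])*1000))
p=optics.get_image('wrist'); save(p,'w6.png')
s=optics.get_image('side'); cv2.imwrite('pics/s6z.png',cv2.resize(s['img'][130:330,230:430],None,fx=3,fy=3,interpolation=cv2.INTER_CUBIC)[:,:,::-1])
"
```

```text
[-0.92474467  0.03460667  0.25224661] [0.55297942 0.02017939 0.0203995 ] tcp [ -80.5 -135.4]
```

View pics/w6.png

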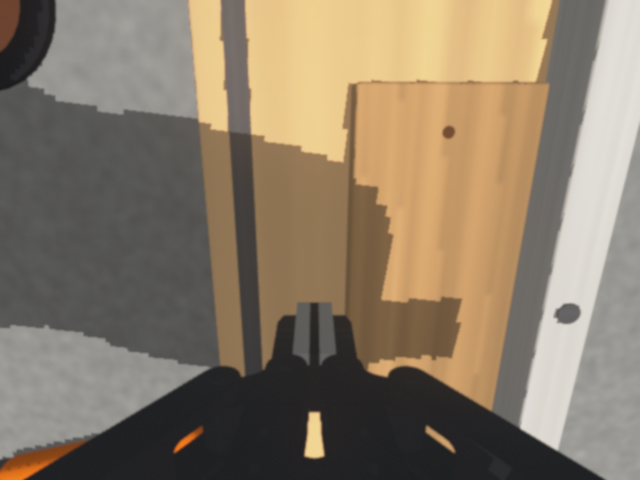

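View pics/s6z.png

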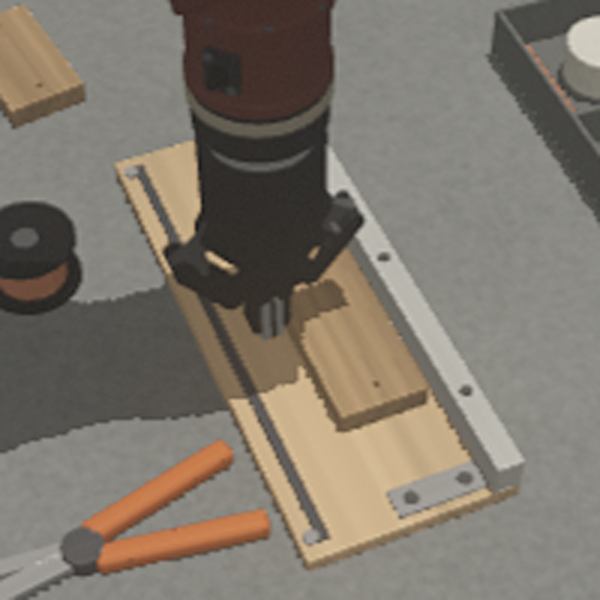

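```bash
python3 -c "
from jig import *
p=optics.get_image('wrist')
for u in [(355,83),(548,83),(520,260)]: print(J(ray(p,u,.030)*1000))
for u,z in [((553,0),.012),((606,0),.037)]: print('fence',J(ray(p,u,z)*1000))
"
```

```text
[-67.8 -46.1]
[ -8.2 -46.1]
[  -7.3 -104.7]
fence [ -1.6 -19.7]
fence [ -0.  -25.1]
```

Request:
{"method": "send_rows", "body": {"rows": [[-1, [1, 0, 0], 0], [-1, [2, 0, 0], 0], [-1, [3, 0, 0], 0], [-1, [4, 0, 0], 0], [-1, [4.5, 0, 0], 0], [-1, [5, 0, 0], 0], [-1, [5.5, 0, 0], 0], [-1, [6, 0, 0], 0]]}}

```text
time: 15.6
tcp_pos: [0.5589, 0.0209, 0.0204]
orientation: [[0.993, 0.121, -0.0], [0.121, -0.993, -0.0], [-0.0, 0.0, -1.0]]
wrist_force: [-0.7, -1.1, 1.3]
gripper_width: -0.001
```

Request:
{"method": "send_rows", "body": {"rows": [[-1, [0.4, 0, 0], 0], [-1, [0.8, 0, 0], 0], [-1, [1.2, 0, 0], 0], [-1, [1.6, 0, 0], 0]]}}

```text
time: 16.1
tcp_pos: [0.5604, 0.0211, 0.0204]
orientation: [[0.993, 0.121, -0.0], [0.121, -0.993, -0.0], [-0.0, 0.0, -1.0]]
wrist_force: [-1.7, 0.3, 0.7]
gripper_width: -0.0
```

Request:
{"method": "send_rows", "body": {"rows": [[-1, [0.3, 0, 0], 0], [-1, [0.6, 0, 0], 0], [-1, [0.9, 0, 0], 0]]}}

```text
time: 16.48
tcp_pos: [0.5607, 0.0211, 0.0203]
orientation: [[0.993, 0.121, -0.001], [0.121, -0.993, -0.0], [-0.001, 0.0, -1.0]]
wrist_force: [-4.1, -1.8, 3.7]
gripper_width: -0.001
```

Request:
{"method": "send_rows", "body": {"rows": [[-1, [0.3, 0, 0], 0], [-1, [0.6, 0, 0], 0], [-1, [0.6, 0, 0], 0]]}}

```text
time: 16.85
tcp_pos: [0.5607, 0.0211, 0.0202]
orientation: [[0.993, 0.121, -0.002], [0.121, -0.993, -0.0], [-0.002, 0.0, -1.0]]
wrist_force: [-7.6, -1.7, 5.8]
gripper_width: 0.006
```

Request:
{"method": "send_rows", "body": {"rows": [[-1, [-4, 0, 0], 0], [-1, [-10, 0, 0], 0], [-1, [-10, 0, -15], 0], [-1, [-10, 0, -40], 0], [-1, [-5, 10, -60], -5], [-1, [10, 30, -60], -15], [-1, [25, 60, -60], -25], [-1, [35, 85, -60], -35]]}}

```text
time: 17.85
tcp_pos: [0.6084, -0.0599, 0.0819]
orientation: [[0.74, 0.673, 0.002], [0.673, -0.74, -0.0], [0.001, 0.002, -1.0]]
wrist_force: [0.6, -0.0, 0.1]
gripper_width: -0.003
```

```bash
python3 -c "
from jig import *
w=(F-30*x-247*y)/1000
goto([w[0],w[1],.08],96.95)
p=optics.get_image('wrist'); save(p,'w7.png')
"
```

```text
t 17.85 p [ 0.6084 -0.0599  0.0819] yaw 42.27 zaxis [ 2.2e-03 -4.0e-04 -1.0e+00] F [ 0.55 -0.02  0.14] w -0.003 q [-0.22  0.57 -0.14  0.87  0.    0.62]
shift [-10.5  23.7   1.9] turn -54.68
```

View pics/w7.png

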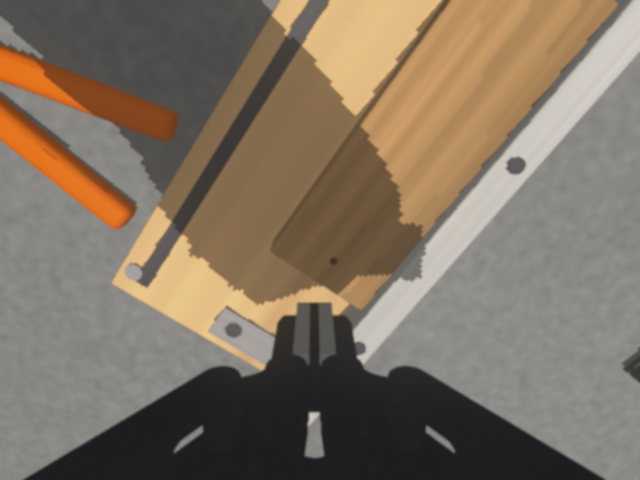

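Request:
{"method": "send_rows", "body": {"rows": [[-1, [-3, 8, 0], -9], [-1, [-6, 16, 0], -19], [-1, [-10, 24, 0], -29], [-1, [-10, 24, 0], -39], [-1, [-10, 24, 0], -48], [-1, [-10, 24, 0], -54.5], [-1, [-10, 24, 0], -54.5]]}}

```text
time: 18.77
tcp_pos: [0.616, -0.0834, 0.0814]
orientation: [[-0.111, 0.994, 0.001], [0.994, 0.111, -0.0], [-0.0, 0.001, -1.0]]
wrist_force: [0.1, 0.7, -0.2]
gripper_width: 0.002
```

```bash
python3 -c "
from jig import *
w=(F-30*x-247*y)/1000
goto([w[0],w[1],.02],96.95)
p=optics.get_image('wrist'); save(p,'w8.png')
s=optics.get_image('side'); cv2.imwrite('pics/s8z.png',cv2.resize(s['img'][130:330,230:430],None,fx=3,fy=3,interpolation=cv2.INTER_CUBIC)[:,:,::-1])
"
```

```text
t 18.77 p [ 0.616  -0.0834  0.0814] yaw 96.36 zaxis [ 1.1e-03 -2.0e-04 -1.0e+00] F [ 0.15  0.66 -0.2 ] w 0.002 q [-0.25  0.58 -0.1   0.88  0.   -0.36]
shift [-1.2  0.4 61.4] turn -0.59
```

View pics/w8.png

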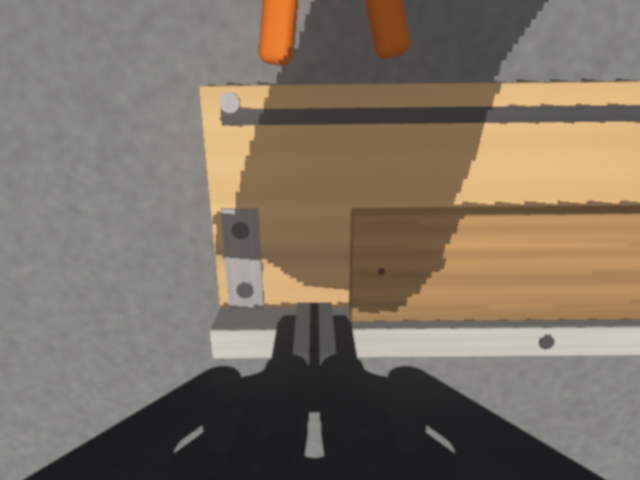

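View pics/s8z.png

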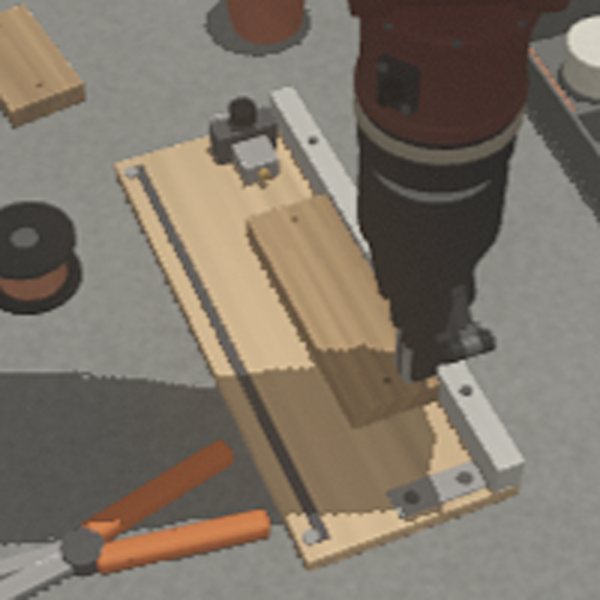

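```bash
python3 -c "
from jig import *
p=optics.get_image('wrist')
for u,z in [((351,208),.030),((351,321),.030),((600,208),.03),((600,321),.03),((300,327),.037),((600,326),.037),((262,208),.014)]: print(u,J(ray(p,u,z)*1000))
print(proj(p,np.r_[(F-30*x-247*y)/1000,.02]), 'tcp',J(np.array(arm.read_state()['tcp_pos'])*1000))
"
```

```text
(351, 208) [ -64.5 -226.7]
(351, 321) [  -1.1 -225.6]
(600, 208) [ -63.  -103.6]
(600, 321) [  0.5 -89.7]
(300, 327) [  -1.9 -253.1]
(600, 326) [ -0.6 -94.7]
(262, 208) [ -60.9 -272.9]
[311.07667551 265.29452532] tcp [ -30.7 -245.8]
```

Request:
{"method": "send_rows", "body": {"rows": [[-1, [-1, 0, 15], -0.5], [-1, [-1, 0, 35], -0.5], [-1, [-1, 0, 50], -0.5], [-1, [-1, 0, 58], -0.5], [-1, [-1, 0, 61], -0.5], [-1, [-1, 0, 61], -0.5]]}}

```text
time: 19.68
tcp_pos: [0.6159, -0.0845, 0.0196]
orientation: [[-0.121, 0.993, 0.0], [0.993, 0.121, -0.0], [-0.0, 0.0, -1.0]]
wrist_force: [-0.5, 0.1, -0.2]
gripper_width: 0.006
```

Request:
{"method": "send_rows", "body": {"rows": [[-1, [2, 0, 0], 0], [-1, [4, 0, 0], 0], [-1, [6, 0, 0], 0], [-1, [8, 0, 0], 0], [-1, [10, 0.1, 0], 0], [-1, [12, 0.2, 0], 0], [-1, [14, 0.3, 0], 0], [-1, [16, 0.4, 0], 0]]}}

```text
time: 20.68
tcp_pos: [0.614, -0.0686, 0.0194]
orientation: [[-0.121, 0.993, -0.0], [0.993, 0.121, -0.0], [-0.0, -0.0, -1.0]]
wrist_force: [-1.6, -2.9, 1.9]
gripper_width: 0.0
```

Request:
{"method": "send_rows", "body": {"rows": [[-1, [2, 0.1, 0], 0], [-1, [4, 0.1, 0], 0], [-1, [6, 0.2, 0], 0], [-1, [8, 0.2, 0], 0], [-1, [10, 0.3, 0], 0], [-1, [12, 0.3, 0], 0], [-1, [14, 0.4, 0], 0], [-1, [16, 0.4, 0], 0]]}}

```text
time: 21.68
tcp_pos: [0.6122, -0.0528, 0.0194]
orientation: [[-0.12, 0.993, -0.001], [0.993, 0.12, -0.001], [-0.001, -0.001, -1.0]]
wrist_force: [-3.6, -4.9, 3.2]
gripper_width: -0.001
```

```bash
python3 -c "
from jig import *
st=arm.read_state(); print(st['wrist_force'],'tcp',J(np.array(st['tcp_pos'])*1000))
p=optics.get_image('wrist'); save(p,'w9.png')
s=optics.get_image('side'); cv2.imwrite('pics/s9z.png',cv2.resize(s['img'][130:330,230:430],None,fx=3,fy=3,interpolation=cv2.INTER_CUBIC)[:,:,::-1])
"
```

```text
[-3.55527907 -4.86366543  3.24925788] tcp [ -30.6 -215. ]
```

View pics/w9.png

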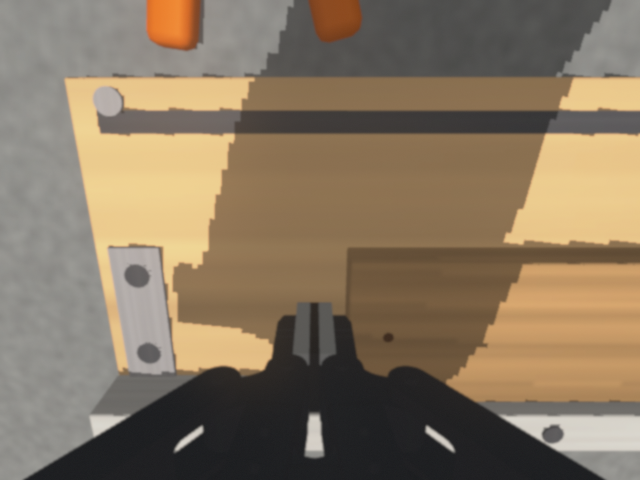

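View pics/s9z.png

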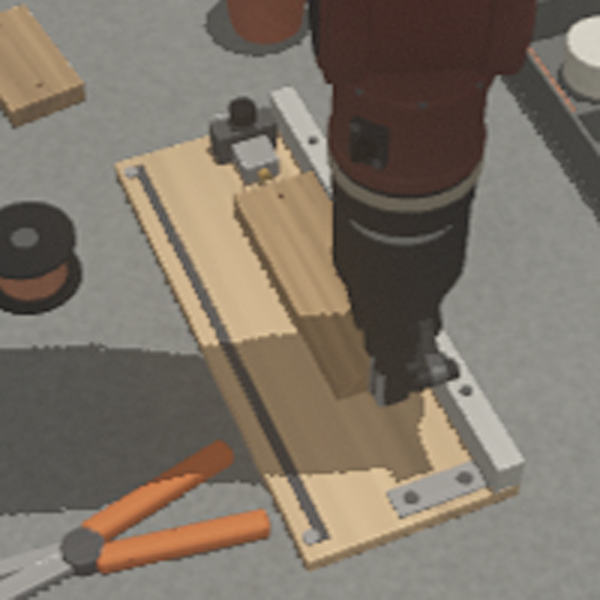

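Request:
{"method": "send_rows", "body": {"rows": [[-1, [1.5, -0.2, 0], 0], [-1, [3, -0.4, 0], 0], [-1, [4.5, -0.5, 0], 0], [-1, [6, -0.5, 0], 0], [-1, [7.5, -0.5, 0], 0], [-1, [9, -0.5, 0], 0], [-1, [10.5, -0.5, 0], 0], [-1, [12, -0.5, 0], 0]]}}

```text
time: 22.78
tcp_pos: [0.6108, -0.0406, 0.0194]
orientation: [[-0.121, 0.993, 0.0], [0.993, 0.121, 0.0], [0.0, 0.0, -1.0]]
wrist_force: [0.0, -1.4, 0.9]
gripper_width: -0.001
```

Request:
{"method": "send_rows", "body": {"rows": [[-1, [0.7, 0, 0], 0], [-1, [1.4, 0, 0], 0], [-1, [2.1, 0, 0], 0], [-1, [2.8, 0, 0], 0], [-1, [3.5, 0, 0], 0], [-1, [4.0, 0, 0], 0], [-1, [4.5, 0, 0], 0]]}}

```text
time: 23.65
tcp_pos: [0.6102, -0.0362, 0.0194]
orientation: [[-0.121, 0.993, 0.0], [0.993, 0.121, 0.0], [0.0, 0.0, -1.0]]
wrist_force: [0.1, -1.0, 1.0]
gripper_width: -0.001
```

Request:
{"method": "send_rows", "body": {"rows": [[-1, [0.4, 0, 0], 0], [-1, [0.8, 0, 0], 0], [-1, [1.2, 0, 0], 0], [-1, [1.6, 0, 0], 0]]}}

```text
time: 24.15
tcp_pos: [0.61, -0.0346, 0.0194]
orientation: [[-0.121, 0.993, 0.0], [0.993, 0.121, -0.0], [-0.0, 0.0, -1.0]]
wrist_force: [0.3, -1.3, 0.9]
gripper_width: -0.004
```

Request:
{"method": "send_rows", "body": {"rows": [[-1, [0.3, 0, 0], 0], [-1, [0.6, 0, 0], 0], [-1, [0.9, 0, 0], 0]]}}

```text
time: 24.52
tcp_pos: [0.6099, -0.0338, 0.0194]
orientation: [[-0.121, 0.993, 0.0], [0.993, 0.121, -0.0], [-0.0, 0.0, -1.0]]
wrist_force: [-0.0, -2.1, 1.6]
gripper_width: -0.001
```

Request:
{"method": "send_rows", "body": {"rows": [[-1, [0.3, 0, 0], 0], [-1, [0.6, 0, 0], 0], [-1, [0.9, 0, 0], 0]]}}

```text
time: 24.9
tcp_pos: [0.6099, -0.0336, 0.0195]
orientation: [[-0.12, 0.993, 0.0], [0.993, 0.12, -0.001], [-0.001, 0.0, -1.0]]
wrist_force: [1.1, -6.7, -0.3]
gripper_width: -0.002
```

Request:
{"method": "send_rows", "body": {"rows": [[-1, [0.2, 0, 0], 0], [-1, [0.4, 0, 0], 0], [-1, [0.4, 0, 0], 0]]}}

```text
time: 25.28
tcp_pos: [0.6099, -0.0335, 0.0195]
orientation: [[-0.12, 0.993, 0.0], [0.993, 0.12, -0.002], [-0.002, 0.0, -1.0]]
wrist_force: [0.6, -7.4, 0.6]
gripper_width: -0.003
```

```bash
python3 -c "
from jig import *
st=arm.read_state(); print(st['wrist_force'],'tcp',J(np.array(st['tcp_pos'])*1000))
p=optics.get_image('wrist'); save(p,'w10.png')
s=optics.get_image('side'); cv2.imwrite('pics/s10z.png',cv2.resize(s['img'][140:260,270:390],None,fx=5,fy=5,interpolation=cv2.INTER_CUBIC)[:,:,::-1])
"
```

```text
[ 0.62656246 -7.38389786  0.615897  ] tcp [ -30.5 -195.6]
```

View pics/s10z.png

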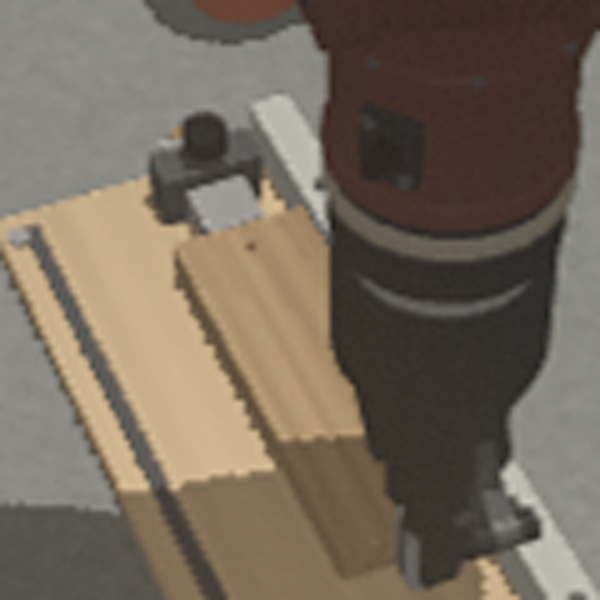

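View pics/w10.png

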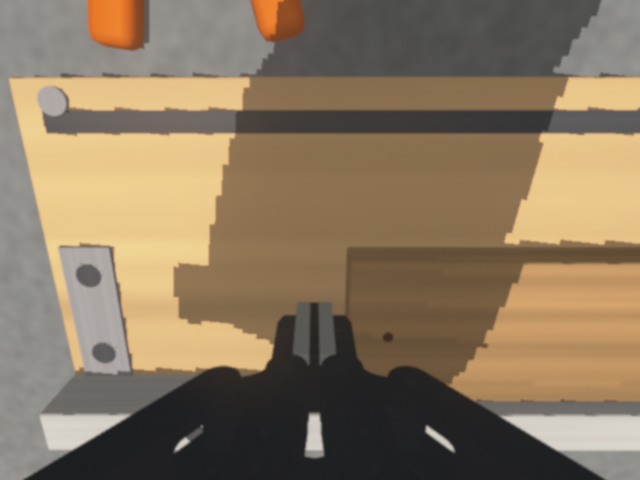

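Request:
{"method": "send_rows", "body": {"rows": [[-1, [-0.5, 0, 0], 0], [-1, [-1, 0, 0], 0], [-1, [-3, 0, 0], 0], [-1, [-8, 0, 0], 0], [-1, [-10, 0, -15], 0], [-1, [-10, 0, -40], 0], [-1, [-10, 0, -75], 0], [-1, [-10, -5, -110], 0]]}}

```text
time: 26.38
tcp_pos: [0.6061, -0.0429, 0.1315]
orientation: [[-0.121, 0.993, 0.001], [0.993, 0.121, 0.0], [0.0, 0.001, -1.0]]
wrist_force: [0.2, -0.9, -0.4]
gripper_width: -0.0
```

```bash
python3 -c "
from jig import *
w=(F-60*x-120*y)/1000
goto([w[0],w[1],.15],6.95)
p=optics.get_image('wrist'); save(p,'w11.png')
"
```

```text
t 26.38 p [ 0.6061 -0.0429  0.1315] yaw 96.94 zaxis [ 8.e-04  2.e-04 -1.e+00] F [ 0.23 -0.87 -0.39] w -0.0 q [-0.19  0.51 -0.08  0.97  0.   -0.31]
shift [ 84.4 -24.6 -18.5] turn 89.99
```

View pics/w11.png

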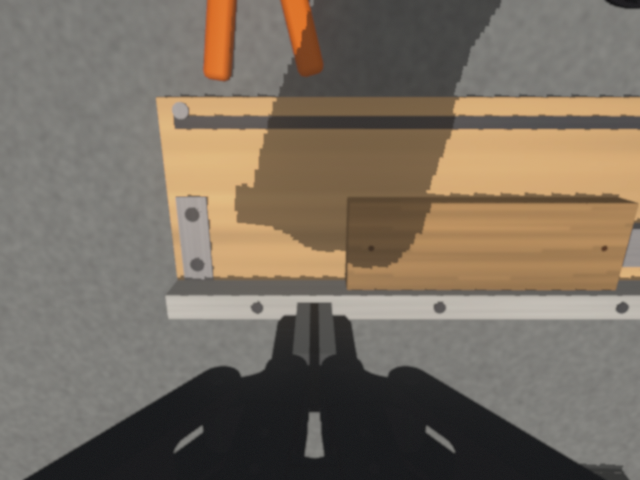

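Request:
{"method": "send_rows", "body": {"rows": [[-1, [20, -3, -5], 10], [-1, [45, -5, -10], 20], [-1, [75, -8, -18], 30], [-1, [105, -10, -18], 40], [-1, [130, -10, -18], 50], [-1, [145, -10, -18], 60], [-1, [145, -10, -18], 70], [-1, [145, -10, -18], 80]]}}

```text
time: 27.42
tcp_pos: [0.5785, 0.1002, 0.1483]
orientation: [[0.958, 0.286, 0.001], [0.286, -0.958, 0.0], [0.001, -0.0, -1.0]]
wrist_force: [-0.6, -0.7, -0.5]
gripper_width: 0.002
```

Request:
{"method": "send_rows", "body": {"rows": [[-1, [0, 0, 0], 10], [-1, [0, 0, 0], 10], [-1, [0, 0, 0], 10]]}}

```text
time: 27.8
tcp_pos: [0.5786, 0.0998, 0.1478]
orientation: [[0.992, 0.125, 0.0], [0.125, -0.992, 0.0], [0.0, -0.0, -1.0]]
wrist_force: [0.1, -0.0, -0.3]
gripper_width: -0.0
```

```bash
python3 -c "
from jig import *
st=arm.read_state(); print('tcp',st['time'],J(np.array(st['tcp_pos'])*1000))
p=optics.get_image('wrist'); save(p,'w12.png')
s=optics.get_image('side'); save(s,'s12.png')
"
```

```text
tcp 27.8 [-45.4 -59.5]
```

View pics/w12.png

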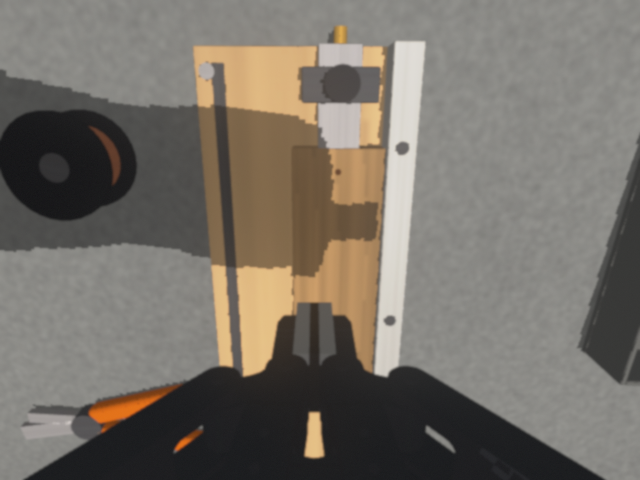

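View pics/s12.png

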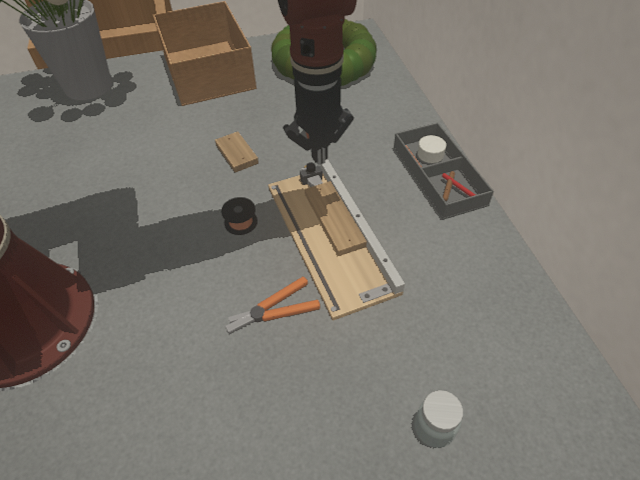

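```bash
python3 -c "
import cv2
i=cv2.imread('pics/w12.png'); cv2.imwrite('pics/w12z.png',cv2.resize(i[20:200,270:440],None,fx=3.3,fy=3.3,interpolation=cv2.INTER_CUBIC))
i=cv2.imread('pics/w12.png'); cv2.imwrite('pics/w12y.png',cv2.resize(i[190:380,330:430],None,fx=3.1,fy=3.1,interpolation=cv2.INTER_CUBIC))
"
```

```text
(no output)
```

View pics/w12z.png

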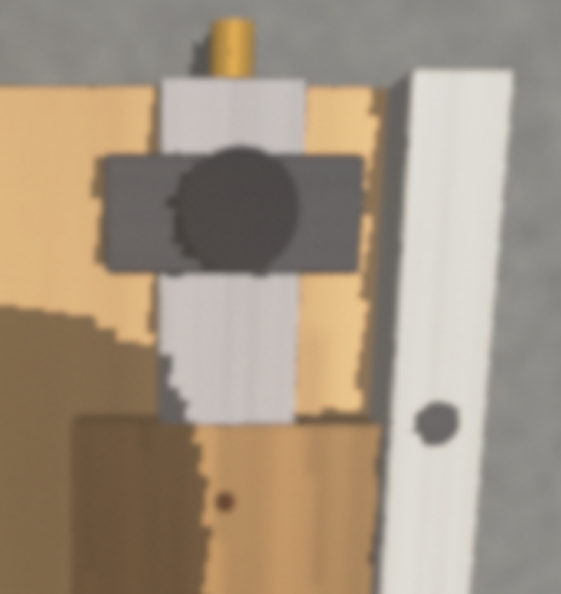

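View pics/w12y.png

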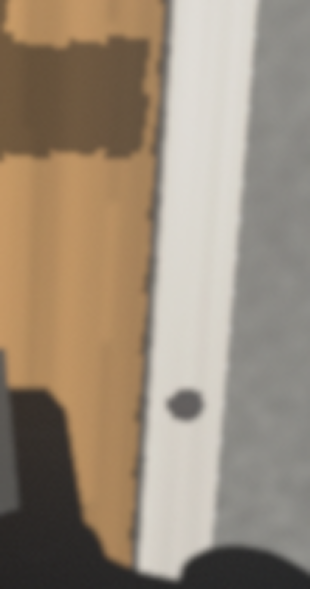

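Request:
{"method": "send_rows", "body": {"rows": [[-1, [8, 25, 0], 0], [-1, [20, 60, 0], 0], [-1, [30, 95, 0], 0], [-1, [35, 115, 0], 0], [-1, [35, 120, 0], 0], [-1, [35, 120, 0], 0]]}}

```text
time: 28.65
tcp_pos: [0.6273, -0.0146, 0.1473]
orientation: [[0.993, 0.121, -0.001], [0.121, -0.993, 0.0], [-0.0, -0.0, -1.0]]
wrist_force: [-0.1, 0.3, -0.4]
gripper_width: -0.001
```

```bash
python3 -c "
from jig import *
st=arm.read_state(); print('tcp',st['time'],J(np.array(st['tcp_pos'])*1000))
p=optics.get_image('wrist'); save(p,'w13.png')
"
```

```text
tcp 28.65 [ -10.9 -178.9]
```

View pics/w13.png

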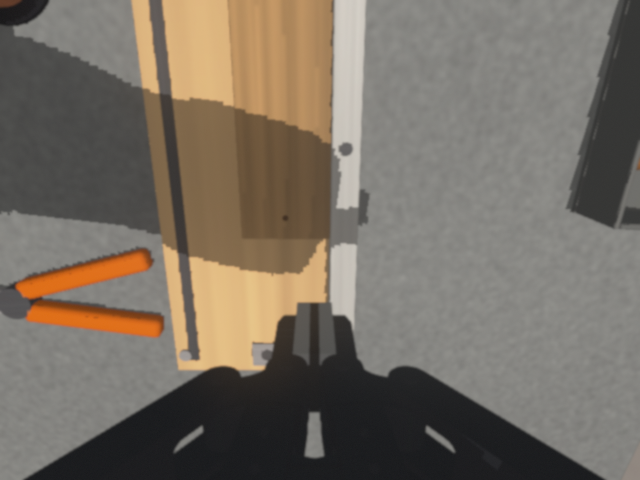

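```bash
python3 -c "
import cv2
i=cv2.imread('pics/w13.png'); cv2.imwrite('pics/w13z.png',cv2.resize(i[0:290,300:370],None,fx=8,fy=2.05,interpolation=cv2.INTER_CUBIC))
for r in range(5,290,25): print(r,[tuple(i[r,c][::-1]) for c in range(326,337)])
" | sed 's/np.uint8(\([0-9]*\))/\1/g'
```

```text
5 [(165, 129, 89), (164, 128, 89), (164, 128, 89), (163, 128, 89), (156, 122, 86), (136, 108, 79), (115, 98, 80), (125, 116, 107), (158, 152, 144), (185, 180, 172), (199, 193, 186)]
30 [(163, 129, 89), (163, 128, 89), (163, 128, 89), (163, 128, 89), (159, 125, 88), (144, 115, 84), (124, 106, 86), (130, 122, 112), (163, 158, 150), (189, 184, 176), (201, 196, 187)]
55 [(164, 129, 90), (163, 128, 89), (163, 128, 90), (164, 128, 90), (162, 127, 90), (152, 121, 89), (138, 118, 99), (146, 137, 127), (174, 169, 161), (194, 189, 181), (201, 196, 187)]
80 [(163, 128, 90), (162, 127, 89), (162, 127, 89), (162, 128, 90), (157, 125, 90), (145, 120, 94), (142, 129, 116), (163, 156, 148), (185, 180, 172), (197, 192, 184), (202, 197, 188)]
105 [(163, 128, 90), (161, 127, 89), (156, 123, 87), (139, 110, 79), (118, 97, 75), (117, 105, 93), (146, 139, 130), (176, 170, 162), (194, 188, 180), (200, 195, 186), (202, 196, 187)]
130 [(162, 127, 89), (160, 126, 88), (153, 120, 84), (133, 106, 76), (113, 94, 75), (118, 109, 99), (151, 146, 139), (182, 177, 169), (196, 192, 183), (200, 195, 187), (201, 195, 1
[... 386 characters left out ...]
 (94, 78, 59), (95, 80, 65), (98, 90, 80), (105, 100, 95), (111, 109, 104), (115, 112, 107), (118, 115, 110), (128, 125, 120), (155, 151, 145)]
230 [(96, 78, 58), (95, 78, 59), (95, 78, 61), (97, 83, 70), (103, 95, 87), (110, 105, 100), (115, 112, 107), (117, 113, 108), (117, 113, 109), (116, 112, 108), (115, 112, 107)]
255 [(178, 144, 104), (141, 117, 87), (121, 104, 85), (125, 116, 106), (154, 148, 140), (184, 179, 171), (199, 193, 185), (201, 195, 186), (199, 193, 184), (197, 192, 183), (197, 192, 183)]
280 [(145, 118, 87), (125, 105, 81), (119, 106, 91), (129, 123, 115), (159, 155, 147), (186, 181, 173), (197, 191, 183), (198, 192, 183), (196, 191, 182), (195, 190, 182), (196, 191, 183)]
```

View pics/w13z.png

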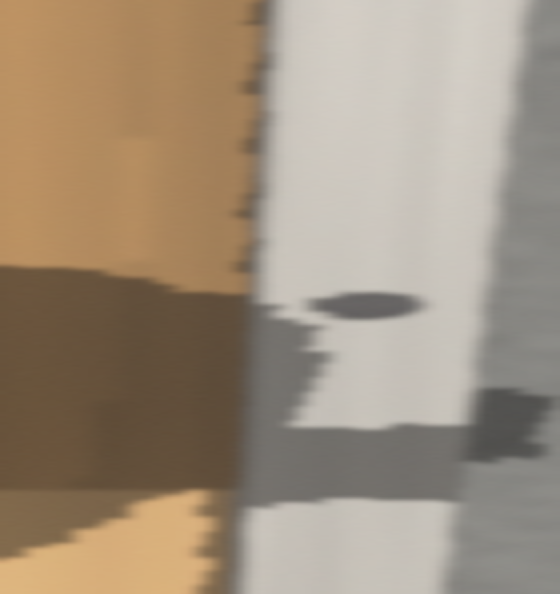

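Request:
{"method": "send_rows", "body": {"rows": [[-1, [-20, -20, 0], 0], [-1, [-50, -52, 0], 0], [-1, [-75, -78, 15], 0], [-1, [-81, -86, 50], 0], [-1, [-81, -86, 90], 0], [-1, [-81, -86, 115], 0], [-1, [-81, -86, 125], 0], [-1, [-81, -86, 127], 0]]}}

```text
time: 29.7
tcp_pos: [0.5367, 0.061, 0.0205]
orientation: [[0.993, 0.122, -0.0], [0.122, -0.993, 0.0], [-0.0, -0.0, -1.0]]
wrist_force: [0.1, -0.5, -0.2]
gripper_width: 0.001
```

Request:
{"method": "send_rows", "body": {"rows": [[-1, [2, 0, 0], 0], [-1, [5, 0, 0], 0], [-1, [8, 0, 0], 0], [-1, [11, 0, 0], 0], [-1, [13, 0, 0], 0], [-1, [15, 0, 0], 0], [-1, [16, 0, 0], 0], [-1, [17, 0, 0], 0]]}}

```text
time: 30.7
tcp_pos: [0.5538, 0.0625, 0.0204]
orientation: [[0.993, 0.121, -0.0], [0.121, -0.993, 0.0], [-0.0, -0.0, -1.0]]
wrist_force: [-0.1, -0.6, 0.1]
gripper_width: -0.004
```

```bash
python3 -c "
from jig import *
st=arm.read_state(); print('tcp',st['time'],st['wrist_force'],J(np.array(st['tcp_pos'])*1000), 'earlier', J([560.7,21.1]))
"
```

```text
tcp 30.7 [-0.07177349 -0.64515986  0.06020675] [-74.6 -93.4] earlier [ -72.7 -135.4]
```

Request:
{"method": "send_rows", "body": {"rows": [[-1, [0.5, 0, 0], 0], [-1, [1, 0, 0], 0], [-1, [1.3, 0, 0], 0], [-1, [1.6, 0, 0], 0]]}}

```text
time: 31.2
tcp_pos: [0.5553, 0.0627, 0.0204]
orientation: [[0.993, 0.121, -0.0], [0.121, -0.993, -0.0], [-0.0, 0.0, -1.0]]
wrist_force: [-0.8, 1.1, -1.1]
gripper_width: -0.0
```

Request:
{"method": "send_rows", "body": {"rows": [[-1, [0.3, 0, 0], 0], [-1, [0.6, 0, 0], 0], [-1, [0.6, 0, 0], 0]]}}

```text
time: 31.58
tcp_pos: [0.5555, 0.0627, 0.0203]
orientation: [[0.993, 0.121, -0.001], [0.121, -0.993, -0.0], [-0.001, 0.0, -1.0]]
wrist_force: [-2.5, -0.2, 1.3]
gripper_width: -0.006
```

Request:
{"method": "send_rows", "body": {"rows": [[-1, [0.3, 0, 0], 0], [-1, [0.6, 0, 0], 0], [-1, [0.6, 0, 0], 0]]}}

```text
time: 31.95
tcp_pos: [0.5556, 0.0627, 0.0202]
orientation: [[0.993, 0.121, -0.002], [0.121, -0.993, -0.0], [-0.002, 0.0, -1.0]]
wrist_force: [-5.3, -1.4, 3.9]
gripper_width: -0.0
```

Request:
{"method": "send_rows", "body": {"rows": [[-1, [-0.5, 0, 0], 0], [-1, [-1.5, 0, 0], 0], [-1, [-4, 0, 0], 0], [-1, [-10, 0, 0], 0], [-1, [-15, 0, -15], 0], [-1, [-15, 0, -45], 0], [-1, [-15, 0, -90], 0], [-1, [-10, 0, -130], 0]]}}

```text
time: 32.95
tcp_pos: [0.5465, 0.0616, 0.1531]
orientation: [[0.993, 0.121, 0.001], [0.121, -0.993, 0.0], [0.001, 0.0, -1.0]]
wrist_force: [0.1, 0.3, -0.1]
gripper_width: -0.0
```

Request:
{"method": "send_rows", "body": {"rows": [[-1, [10, 0, 0], 0], [-1, [25, -10, 0], 0], [-1, [35, -20, 0], 0], [-1, [35, -20, 0], 0]]}}

```text
time: 33.45
tcp_pos: [0.579, 0.0864, 0.1499]
orientation: [[0.993, 0.122, -0.001], [0.122, -0.993, 0.0], [-0.001, -0.0, -1.0]]
wrist_force: [-1.1, -0.8, -0.5]
gripper_width: 0.001
```

```bash
python3 -c "
from jig import *
st=arm.read_state(); print('tcp',st['time'],st['wrist_force'],st['tcp_pos'],J(np.array(st['tcp_pos'])*1000))
p=optics.get_image('wrist'); save(p,'w14.png')
cv2.imwrite('pics/w14z.png',cv2.resize(p['img'][0:240,260:460],None,fx=2.5,fy=2.5,interpolation=cv2.INTER_CUBIC)[:,:,::-1])
s=optics.get_image('side'); save(s,'s14.png')
"
```

```text
tcp 33.45 [-1.08825572 -0.8121707  -0.46963768] [0.57897422 0.08640715 0.14992873] [-46.7 -72.8]
```

View pics/w14z.png

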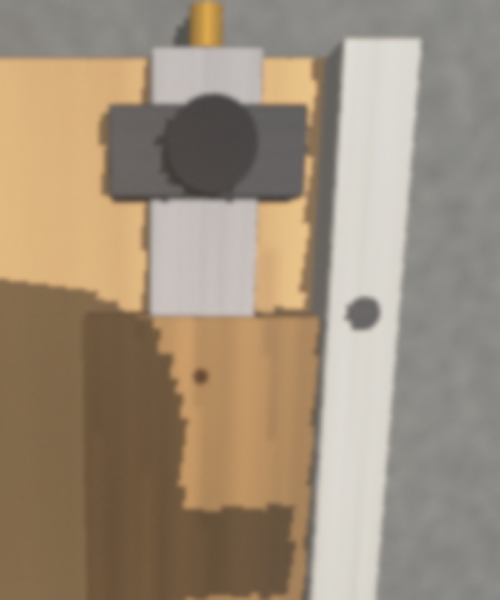

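View pics/s14.png

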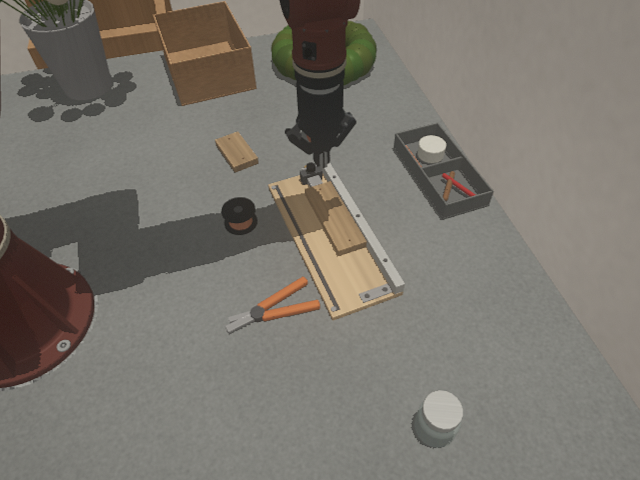

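Request:
{"method": "send_rows", "body": {"rows": [[-1, [0, -10, 0], 0], [-1, [0, -20, 0], 0], [-1, [0, -20, 0], 0]]}}

```text
time: 33.92
tcp_pos: [0.5763, 0.1065, 0.1505]
orientation: [[0.993, 0.122, -0.0], [0.122, -0.993, 0.0], [-0.0, -0.0, -1.0]]
wrist_force: [1.0, -0.0, -0.4]
gripper_width: 0.003
```

```bash
python3 -c "
from jig import *
p=optics.get_image('wrist'); save(p,'w15.png')
cv2.imwrite('pics/w15z.png',cv2.resize(p['img'][0:180,270:420],None,fx=3.3,fy=3.3,interpolation=cv2.INTER_CUBIC)[:,:,::-1])
"
```

```text
(no output)
```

View pics/w15z.png

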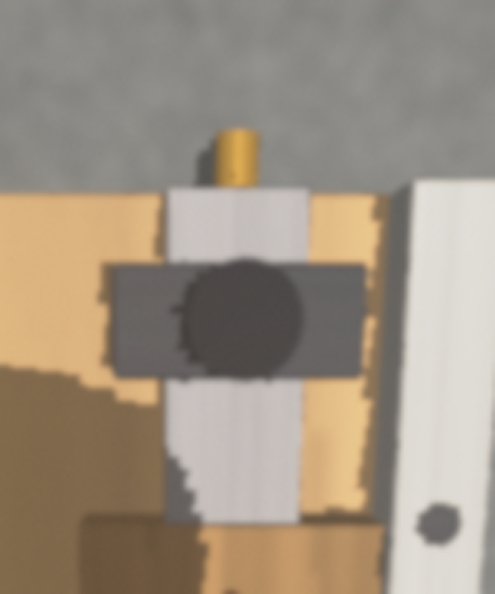

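```bash
python3 -c "
from bench import arm
print(arm.finish_job()); print(arm.read_state()['time'])"
```

```text
the job is handed in; nothing more can be done
None
the job is handed in; nothing more can be done
```

I laid the long board on the jig and registered it against the fence, then against the end stop, which is at the +y end. The job was handed in at about 34 s of the 72 s allowed. No verdict was reported.

- **Fence:** I pushed the middle of the near edge with shut fingers. It came up solid at 7.6 N.
- **End stop:** I slid the board about 42 mm along the fence, and it came up solid at about 7.4 N. That was within about 0.5 mm of where the camera had put the bar's face.
- **Fence re-check:** A last light press on the near edge (5.3 N) met resistance at the same place as the first push, to about 0.2 mm.
- **Forces:** The highest push I read was 7.6 N. Readings come only at the end of each move, so a brief higher peak would not have shown.

**Last checks:**
- The wrist pictures show no gap at the fence or at the bar.
- The feeler pin stands about 10 mm out of the far side of the bar, so it is pushed in by its full 5 mm.
- In the side picture, the spool, secateurs, short board and jar look where they were at the start. The pot was hidden behind the gripper in that last picture.
- The gripper ended about 12 cm above the jig, touching nothing.

**Weaker points:** The pictures can only rule out gaps down to about 0.5 mm, so below that the check rests on the force readings. While sliding, a slight sideways bias briefly pressed the board on the fence at about 3.6 N. I removed the bias before it reached the stop.

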